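Dispense one plate washer and nudge it into the kit tray that lacks it

ROBOT

A 7-joint arm with a two-finger parallel gripper is mounted at the origin on the work surface. World frame = base frame: x ahead of the robot, y to its left, z up, the work surface at z = 0. Lengths are in m, angles in rad, forces in N, time in s.
With the tool pointing down it reaches from about 0.425 to 0.95 m from the base axis. Payload 4.7 kg.
Tool frame: the origin (TCP) lies on the centre line of the jaws, within the pads' length; the fingertips stand 25 mm ahead of it and the grasp point (between the pads) lies 6 mm ahead of it; z points along the fingers, y is the direction in which the jaws open and shut (so a half turn about z gives the same grasp; the last joint's range is limited). The gripper opens to 87 mm and grips with 3 to 60 N. Pads are 19 mm wide; open, the fingers measure 117 mm over their backs; the gripper's body (75 mm by 190 mm) begins 51 mm behind the grasp point.
Start: joints at [1.102, 0.469, -0.049, 1.532, 0.024, 1.141, -0.082], TCP at [0.287, -0.611, 0.248] pointing down, gripper open.
Joint ranges: [-2.59, 2.59], [-0.33, 1.99], [-1.39, 1.29], [0.1, 2.45], [-1.04, 4.18], [0.21, 1.99], [-2.66, 2.66]. Speed limits (rad/s): [2.57, 2.57, 3.14, 3.14, 3.14, 3.14, 3.14].

INTERFACE

Orientations are given as a rotation vector (axis times angle).
In Python, from workcell import bot, optics gives the robot as it stands.
- The arm moves only by the shell command python3 -m crank 'ROWS' [FORCE]. ROWS is JSON, a list of rows, each a list of 3 entries, a list of its own where there are three numbers: the closure, from -1 (fully open) to 1 (shut), then the shift along the tool's x, y, z in cm, then the turn, a rotation vector about the tool's x, y, z in degrees. In form: [[gripper, [tx, ty, tz], [rx, ry, rz]], ...]. A call has 1 to 20 rows; each row is the pose to reach, as a shift and turn from the pose commanded when the call began, along the tool's axes at that moment; what a row does not reach only later rows make up. A row lasts 1/10 s, in which the tool goes at most 50 mm and 8.59 degrees, less where a joint would pass 70% of its speed; a pose out of reach is approached as far as the arm can. A call with a gripper value outside its range is refused whole. The fingers move at their own pace and stop on an object; FORCE is the grip in N (left out, the last holds). Time passes only in rows, so rows that repeat a pose let the fingers close. It gives the time, the measured TCP pose, the force and the opening at its end, in the units of the state.
- bot.get_obs(): the state, without advancing time (a new reading comes with each control period).
- optics.get_image(name): name is "scene" or "top" or "wrist"; returns the picture (420x560x3 uint8, red, green, blue); there is no depth.
- optics.get_calibration(name): a dict with "fx", "fy", "cx", "cy" (pixels), "origin" and "rotation" of the camera in the world. Camera axes: x right, y up, looking along -z (the intrinsics and any distortion apply to the point x, -y, -z); pixel columns grow to the right and rows downward; lengths in m; the calibration is good to about 2 mm. A picture is of the moment at which its call begins: read the wrist's pose just before it. get_calibration takes no time and is no camera call; for the wrist camera it gives the pose at the moment of the call.
- bot.hand_in(): hands the job in, once; it reports no verdict.
The state is a dict: "t": time; "joints": joint angles; "qvel": joint speeds; "joint_torque": joint torques, N m; "tcp_pos": TCP position; "orientation": TCP orientation; "wrist_force": force on the tool from outside, world axes, zero at the start; "ft_torque": the same for the moment, N m; "finger_gap": finger opening in m.
Only numpy, scipy, OpenCV 4.12 (cv2) and the standard library are available. Lean on these libraries where they do the work, as an engineer would, in place of code of your own. Each camera call takes 0.05 s, during which the arm holds its last target. There are 200 camera calls.

TASK

One of the two anchor kits is still short of its square plate washer. Press the dispenser's plunger once, right in to its stop, and let it spring all the way back, so that a single washer slides out onto the delivery plate; then nudge that washer sideways off the plate with a fingertip, into the empty compartment of the kit tray that has no washer yet, so that it lies flat on the tray floor. Pick nothing up, let no second washer out, leave everything else where it is, and finish with the hand clear.

Things in the scene. Friction and masses are not known exactly. Their poses are not given: they have to be found in the camera images.
- dispenser: Bench dispenser for square plate washers, bolted down: grey bed 233 x 60 mm, top 14 mm above the table, a zinc magazine on it, a guarded push slide behind. Origin: on the table under the magazine's centre; x = the way washers come out, y across, z up. Bed: x -115 to +118, y -30 to +30 mm. A slot 10.5 mm high at the foot of the magazine's front lets only the lowest washer pass.
- magazine_top (a point): Centre of the magazine's open top, 66 mm above the table, straight over the dispenser's origin. The magazine is 60 x 60 mm (x and y from -30 to +30 mm). The guard of the push slide behind it (x -112 to -30 mm, 60 mm wide) is 51 mm high.
- delivery (a point): Point on top of the delivery plate, 14 mm above the table, 79 mm ahead of the dispenser's origin: the pushed-out washer's centre comes to rest within 10 mm of it. The plate is the bare bed from x +30 to +113 mm, 60 mm wide, open along both long sides; at its end (x +113 to +118 mm) is a stop 8 mm high.
- plunger (a joint): Travel of the plunger (m) along the dispenser's +x: 0 = fully out, 0.080 = pressed right in to its stop. A spring brings it back out when let go: 5 N when out, 11 N when in; the washers' friction adds up to 5 N on the way in. If it is let back before it is right in, the washer stays stuck part way.
- plunger_face (a point): Centre of the outer flat face of the plunger's black mushroom knob, 32 mm above the table, facing the dispenser's -x; moves with the plunger. The knob is 36 mm in diameter, 16 mm thick, on a 10 mm rod. The face is 216 mm behind the dispenser's origin when out, 136 mm when pressed right in.
- washer_1: The lowest washer in the magazine, which a press brings out: a zinc-plated square steel plate 50 x 50 x 8 mm with an 18 mm hole, 0.1 to 0.17 kg. Origin: centre of its underside; z = its axis, x and y along its sides. It comes out lying flat on the delivery plate, its top 22 mm above the table.
- washer_2: Second washer of the stack, the same as the first. It must stay in the magazine; it drops 8 mm to the bed when the plunger springs back.
- washer_3: Third washer of the stack; stays in the magazine.
- washer_4: Top washer of the stack of four; stays in the magazine.
- tray_short: Kit tray that still lacks its washer: shallow aluminium tray 200 x 76 mm, fixed; rim 10 mm, floor 2 mm above the table, walls 2 mm. It stands along one side of the bed (+y or -y, differs from run to run), 26 to 102 mm off the bed's centreline, its near wall tucked under the bed's edge. Origin: on the table under its centre; axes as the dispenser's. Its long compartment (x -98 to +22 mm) holds a stud and a nut.
- empty_bay (a point): Centre, on the floor, of the empty compartment of the tray that lacks its washer, 61 mm ahead of the tray's origin: 74 mm along x, 72 mm across, beside the delivery plate, bounded by a 9 mm rib. A washer pushed over the plate's edge (30 mm off the bed's centreline) tips in, and drops flat once its trailing edge is past that edge.
- tray_full: The kit tray of the complete kit, the same tray on the other side of the dispenser, with stud, nut and a washer lying in its compartment; leave it. Origin and axes as for the other tray.
- washer_kit: The washer that already lies flat in the complete kit's tray, the same kind, its top 10 mm above the table. Leave it.
- stud_short: Threaded steel stud, 16 mm in diameter and 110 mm long, lying in the long compartment of the tray that lacks its washer, top 18 mm above the table. Origin: centre of its underside. Leave it.
- nut_short: Hexagon nut, 24 mm across and 13 mm high, beside that stud. Leave it.
- stud_full: Stud of the same kind in the complete kit's tray. Leave it.
- nut_full: Nut of the same kind in the complete kit's tray. Leave it.
- hammer: Hammer, 280 mm long, lying at the right of the table. Leave it.
- wrench: Spanner, 200 mm long, lying beyond the plunger. Leave it.
- tape_roll: Grey roll of adhesive tape lying flat, 104 mm in diameter, 48 mm high. Leave it.
- tape_measure: Black tape measure with yellow sides, 75 x 40 mm, 70 mm high. Leave it.
- spray_bottle: Standing spray bottle with a red trigger head, 80 mm in diameter, 205 mm high, at the left. Leave it.

How it is judged:
By the outcome, as a careful person would: the job done as asked, in the order asked, and still so for the second after the job is handed in, with the robot touching nothing.
It also fails if it takes over 45 s, if anything falls off the work surface, if the arm or the gripper's body presses on something with over 40 N, if the wrist force passes 120 N, or if a joint passes its speed limit or range.

## Working session

There is one attempt and no reset: what is moved stays moved. The work goes in short steps, Python scripts to look and compute and a shell command to move; the robot and the scene stay as the last step left them, time stands still between calls to the robot, and variables do not carry over. Pictures are saved under pics/ and viewed, about 8 in all and at most 12, crops included, and the job is handed in when it is done.

```bash
mkdir -p pics; ls; python3 - <<'E'
from workcell import bot, optics
import cv2
o=bot.get_obs(); print(o)
for n in("scene","top"):
    cv2.imwrite(f"pics/{n}0.png",optics.get_image(n)[:,:,::-1]); print(n,optics.get_calibration(n))
E
```

```text
pics
{'t': 0.0, 'joints': array([ 1.10206276,  0.46948916, -0.04857656,  1.53366883,  0.02411264,
        1.14097899, -0.08228936]), 'qvel': array([ 1.63570028e-03,  7.44985997e-05, -8.75448586e-04,  5.64310445e-05,
        8.33016099e-05, -6.04746701e-04, -1.79937524e-03]), 'joint_torque': array([ 3.37638503e-04, -5.07971442e+01, -8.08680849e-02, -2.36156434e+01,
       -6.14749244e-02,  3.77517322e-02,  1.49921034e-04]), 'tcp_pos': array([ 0.28717865, -0.61027219,  0.24647778]), 'orientation': array([-3.06407465e+00, -6.84968104e-01,  8.07512404e-04]), 'wrist_force': array([-0.93871969, -0.45480819, -0.27741361]), 'ft_torque': array([-0.06458549, -0.07249388, -0.00423219]), 'finger_gap': 0.08712013480759892}
scene {'fx': 435.6020614436082, 'fy': 435.6020614436082, 'cx': 279.66742880740946, 'cy': 208.88254832473496, 'origin': array([1.30622731, 0.20379826, 0.74115505]), 'rotation': array([0.62193374, 0.78719061, 1.72447886])}
top {'fx': 393.6757396400498, 'fy': 393.6757396400498, 'cx': 274.39502794181027, 'cy': 207.03974143644785, 'origin': array([ 0.44747132, -0.00963714,  0.98562314]), 'rotation': array([ 0.09786736, -0.10202507, -1.55886663])}
```

View pics/top0.png

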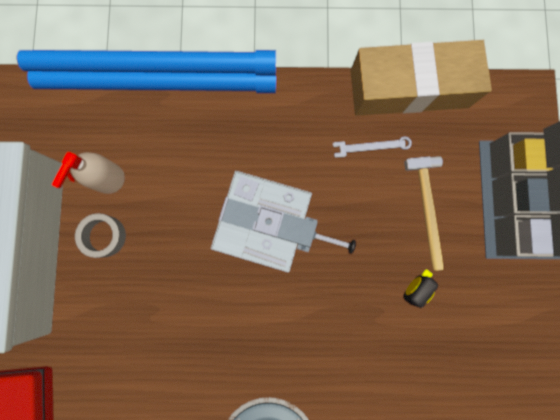

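View pics/scene0.png

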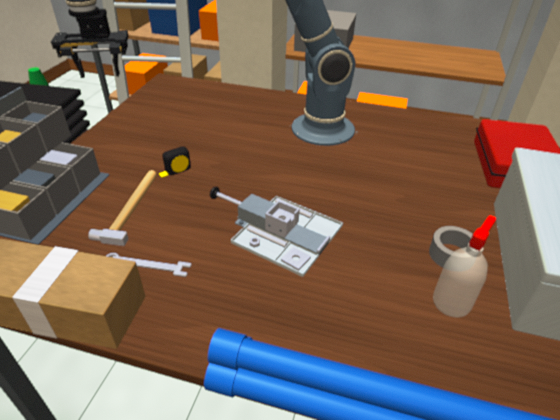

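Top view: plunger knob at about (351,246), magazine (268,221), delivery plate (240,213). The washer at (247,187) is in the far tray, so the empty bay is on the near side, around (235,245). I'll enlarge this area.

```bash
python3 - <<'E'
import cv2
i=cv2.imread("pics/top0.png")[160:280,205:365]
cv2.imwrite("pics/crop0.png",cv2.resize(i,None,fx=5,fy=5,interpolation=cv2.INTER_CUBIC))
E
cat > h.py <<'E'
import numpy as np
from scipy.spatial.transform import Rotation as R
from workcell import bot, optics
def ray(c,uv,z):
    "pixel -> world at height z"
    d=R.from_rotvec(c["rotation"]).apply([(uv[0]-c["cx"])/c["fx"],-(uv[1]-c["cy"])/c["fy"],-1])
    return c["origin"]+d*(z-c["origin"][2])/d[2]
def proj(c,p):
    q=R.from_rotvec(c["rotation"]).inv().apply(np.asarray(p)-c["origin"])
    return np.stack([c["cx"]-c["fx"]*q[...,0]/q[...,2],c["cy"]+c["fy"]*q[...,1]/q[...,2]],-1)
E
```

```text
(no output)
```

View pics/crop0.png

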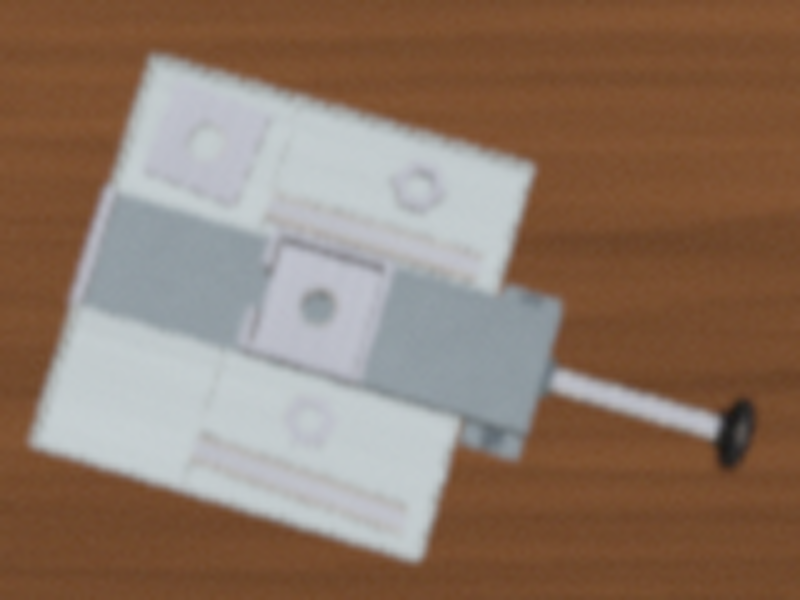

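Empty bay: crop (130,385), in the tray on the robot's side, which is dispenser +y. The complete kit's washer hole is at crop (207,142) and the knob at (738,433). I'll fit the dispenser pose.

```bash
cat > fit.py <<'E'
from h import *
from scipy.optimize import least_squares
c=optics.get_calibration("top")
# crop px, dispenser xyz(mm); 't' => x relative to tray origin
P=[((152,55),(100,-102,10),1),((535,162),(100-200,-102,10),1),((32,443),(100,102,10),1),((422,562),(-100,102,10),1),
   ((740,433),(-216,0,32),0),((207,142),(61,-64,10),2),((385,266),(-30,-30,66),0),((558,297),(-112,-30,51),0),((522,460),(-112,30,14),2)]
P=[p for p in P if p[2]<2]
uv=np.array([p[0] for p in P])/5+[205,160]-[.4,.4]
X=np.array([p[1] for p in P])/1e3; T=np.array([p[2] for p in P])
def world(v,X,T):
    X=X.copy(); X[:,0]+=T*v[3]
    return R.from_euler('z',v[2]).apply(X)+[v[0],v[1],0]
f=lambda v:(proj(c,world(v,X,T))-uv).ravel()
s=least_squares(f,[.45,.02,1.3,.02],loss='soft_l1')
if __name__=="__main__":
    print(s.x,np.degrees(s.x[2])); print(f(s.x).reshape(-1,2).round(1).tolist())
    for n,p in dict(face=(-.216,0,.032),mag=(0,0,.066),deliv=(.079,0,.014),bay=(s.x[3]+.061,.064,.002)).items():
        print(n,world(s.x,np.array([p]),0).round(4))
E
python3 fit.py
python3 - <<'E'
from fit import *
import cv2
v=s.x
cs=optics.get_calibration("scene")
for n,c_,x0,y0,w,h,k in(("scene",cs,190,165,160,120,5),):
    im=cv2.imread(f"pics/{n}0.png")[y0:y0+h,x0:x0+w]; im=cv2.resize(im,None,fx=k,fy=k,interpolation=cv2.INTER_CUBIC)
    pts=np.array([(-.216,0,.032),(0,0,.066),(.03,.03,.066),(-.03,-.03,.066),(.079,0,.014),(v[3]+.061,.064,.002),(v[3]+.1,.102,.01),(v[3]+.1,-.102,.01),(v[3]-.1,-.102,.01),(v[3]-.1,.102,.01),(-.112,-.03,.051),(.118,.03,.022),(.118,-.03,.022)])
    for q in (proj(c_,world(v,pts,0))-[x0,y0]+.5)*k: cv2.drawMarker(im,tuple(int(a) for a in q),(0,0,255),0,10,1)
    cv2.imwrite("pics/chk.png",im)
E
```

```text
[0.53537701 0.006526   1.29702008 0.01374062] 74.31377647355583
[[0.1, 0.0], [-0.2, 0.5], [-0.0, 0.3], [0.0, -0.5], [0.1, -0.3], [0.8, -1.8], [-0.9, 2.3]]
face [[ 0.477  -0.2014  0.032 ]]
mag [[0.5354 0.0065 0.066 ]]
deliv [[0.5567 0.0826 0.014 ]]
bay [[0.494  0.0958 0.002 ]]
```

View pics/chk.png

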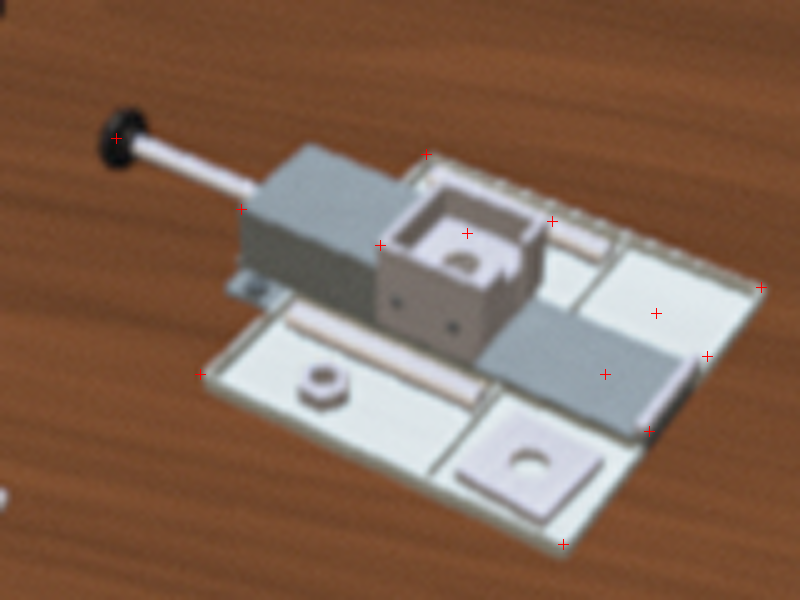

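The scene view confirms the fit: the markers land on the knob, magazine and tray corners to within about 2 mm. Next I'll work out the first move in tool axes.

```bash
cat > plan.py <<'E'
from fit import *
v=s.x
D=R.from_euler('z',v[2])
# targets given in dispenser frame (m); tool x along dispenser +x, z down
goalR=D*R.from_matrix(np.diag([1,-1,-1.]))
def w(p): return world(v,np.array([p],float),0)[0]
def rel(p,o=None):
    o=o or bot.get_obs(); A=R.from_rotvec(o["orientation"])
    return (A.inv().apply(w(p)-o["tcp_pos"])*100).round(2),np.degrees((A.inv()*goalR).as_rotvec()).round(1)
def disp(o=None):
    o=o or bot.get_obs(); return (D.inv().apply(o["tcp_pos"]-[v[0],v[1],0])*1e3).round(1)
E
python3 - <<'E'
from plan import *
print(disp(),rel((-.260,0,.20)),rel((-.260,0,.043)))
print(w((-.26,0,0)),w((-.14,0,0)),w((.079,-.06,0)))
E
```

```text
[-660.9   72.2  246.6] (array([ 31.7 , -25.58,   4.7 ]), array([ -0.1,  -0. , -49.1])) (array([ 31.7 , -25.55,  20.4 ]), array([ -0.1,  -0. , -49.1]))
[ 0.46508108 -0.24379076  0.        ] [ 0.49752536 -0.12825995  0.        ] [0.61450157 0.06636165 0.        ]
```

```bash
python3 -m crank '[[1,[31.7,-25.6,4.7],[0,0,-49.1]],[1,[31.7,-25.6,4.7],[0,0,-49.1]],[1,[31.7,-25.6,4.7],[0,0,-49.1]],[1,[31.7,-25.6,4.7],[0,0,-49.1]],[1,[31.7,-25.6,4.7],[0,0,-49.1]],[1,[31.7,-25.6,4.7],[0,0,-49.1]],[1,[31.7,-25.6,4.7],[0,0,-49.1]],[1,[31.7,-25.6,4.7],[0,0,-49.1]],[1,[31.7,-25.6,4.7],[0,0,-49.1]],[1,[31.7,-25.6,4.7],[0,0,-49.1]],[1,[31.7,-25.6,4.7],[0,0,-49.1]],[1,[31.7,-25.6,4.7],[0,0,-49.1]],[1,[31.7,-25.6,4.7],[0,0,-49.1]],[1,[31.7,-25.6,4.7],[0,0,-49.1]]]' 30
python3 - <<'E'
from plan import *
import cv2
print(disp(),rel((-.260,0,.043)),bot.get_obs()["wrist_force"])
c=optics.get_calibration("wrist"); im=optics.get_image("wrist")[:,:,::-1].copy()
for q in proj(c,np.array([w((-.216,0,.032)),w((-.2,0,.032)),w((-.112,.03,.051)),w((-.112,-.03,.051))])): cv2.drawMarker(im,tuple(int(a) for a in q),(0,0,255),0,12,1)
cv2.imwrite("pics/wr1.png",im)
E
```

```text
t: 1.5
tcp_pos: [0.4648, -0.2454, 0.2006]
orientation: [2.506, 1.894, -0.0]
wrist_force: [0.3, 0.7, 0.1]
finger_gap: 0.0007
[-2.616e+02 -1.000e-01  2.006e+02] (array([ 1.600e-01, -1.000e-02,  1.576e+01]), array([ 0. ,  0. , -0.1])) [0.32843445 0.6596813  0.09344076]
```

View pics/wr1.png

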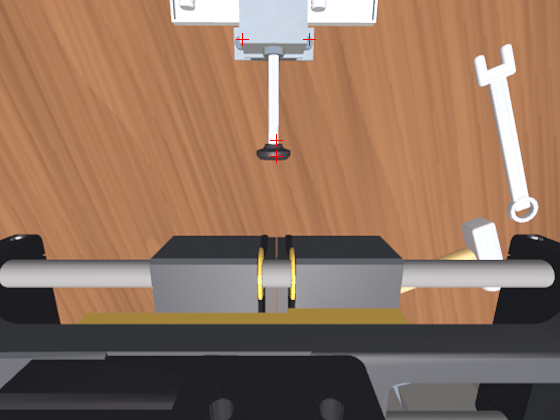

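The knob is at (274,153), right under its predicted marker, so the lateral alignment is good. I'll go down behind the knob.

```bash
python3 -m crank '[[1,[0.1,0,5],[0,0,0]],[1,[0.1,0,10],[0,0,0]],[1,[0.1,0,13.5],[0,0,0]],[1,[0.1,0,15.7],[0,0,0]],[1,[0.1,0,15.7],[0,0,0]],[1,[1.6,0,15.7],[0,0,0]],[1,[3.1,0,15.7],[0,0,0]],[1,[4.1,0,15.7],[0,0,0]],[1,[5.1,0,15.7],[0,0,0]],[1,[6.1,0,15.7],[0,0,0]],[1,[7.1,0,15.7],[0,0,0]],[1,[8.1,0,15.7],[0,0,0]],[1,[9.1,0,15.7],[0,0,0]],[1,[10.1,0,15.7],[0,0,0]],[1,[10.8,0,15.7],[0,0,0]]]'
python3 -c "
from plan import *
print(disp(),D.inv().apply(bot.get_obs()['wrist_force']))"
```

```text
t: 3.05
tcp_pos: [0.4951, -0.1441, 0.0452]
orientation: [2.5, 1.891, -0.004]
wrist_force: [-1.3, -13.4, -1.1]
finger_gap: 0.0006
[-155.9   -1.9   45.2] [-13.26146439  -2.33576645  -1.11384052]
```

```bash
python3 -m crank '[[1,[0.5,0,0],[0,0,0]],[1,[1.0,0,0],[0,0,0]],[1,[1.3,0,0],[0,0,0]],[1,[1.3,0,0],[0,0,0]]]'
python3 -c "
from plan import *
print(disp(),D.inv().apply(bot.get_obs()['wrist_force']))"
```

```text
t: 3.45
tcp_pos: [0.4968, -0.1377, 0.0452]
orientation: [2.502, 1.884, -0.014]
wrist_force: [-3.6, -22.8, 0.5]
finger_gap: 0.0004
[-149.2   -1.9   45.2] [-22.89328276  -2.6766569    0.50153499]
```

```bash
python3 -m crank '[[1,[0.3,0,0],[0,0,0]],[1,[0.5,0,0],[0,0,0]],[1,[0.5,0,0],[0,0,0]]]'
python3 - <<'E'
from plan import *
import cv2
print(disp(),D.inv().apply(bot.get_obs()['wrist_force']))
im=optics.get_image("scene")[165:285,190:350,::-1]
cv2.imwrite("pics/press.png",cv2.resize(im,None,fx=5,fy=5,interpolation=cv2.INTER_CUBIC))
E
```

```text
t: 3.75
tcp_pos: [0.4968, -0.1374, 0.0452]
orientation: [2.503, 1.879, -0.022]
wrist_force: [-5.7, -33.3, 2.6]
finger_gap: 0.0005
[-149.    -1.8   45.2] [-33.63935003  -3.48372212   2.58273316]
```

View pics/press.png

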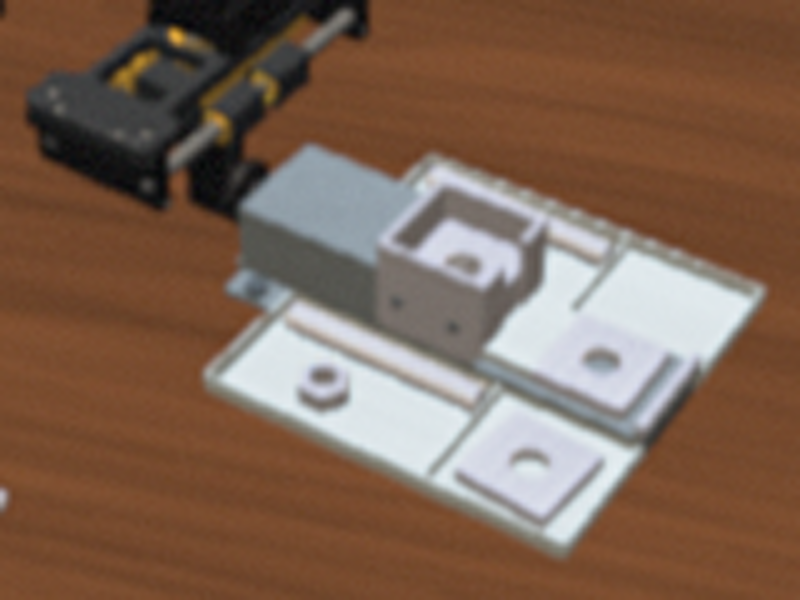

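Force rose from 23 to 34 N without any movement, so the plunger is at its stop. The washer lies on the plate with its hole at crop (601,362), and the pusher blade is still out. Backing off now so it springs back fully, then up.

```bash
python3 -m crank '[[1,[-1.2,0,0],[0,0,0]],[1,[-2.7,0,0],[0,0,0]],[1,[-4.2,0,0],[0,0,0]],[1,[-5.7,0,0],[0,0,0]],[1,[-7.2,0,0],[0,0,0]],[1,[-8.7,0,0],[0,0,0]],[1,[-10.2,0,0],[0,0,0]],[1,[-12.4,0,0],[0,0,0]],[1,[-13,0,0],[0,0,0]],[1,[-13,0,0],[0,0,0]],[1,[-13,0,-5],[0,0,0]],[1,[-13,0,-10],[0,0,0]],[1,[-13,0,-10],[0,0,0]]]'
python3 - <<'E'
from plan import *
import cv2
print(disp(),bot.get_obs()['wrist_force'])
im=optics.get_image("top")[160:280,205:365,::-1]
cv2.imwrite("pics/after.png",cv2.resize(im,None,fx=5,fy=5,interpolation=cv2.INTER_CUBIC))
E
```

```text
t: 5.1
tcp_pos: [0.469, -0.2474, 0.1497]
orientation: [2.493, 1.894, 0.01]
wrist_force: [0.1, -0.9, 0.5]
finger_gap: 0.0001
[-262.4   -4.8  149.7] [ 0.10427507 -0.90753027  0.50871009]
```

View pics/after.png

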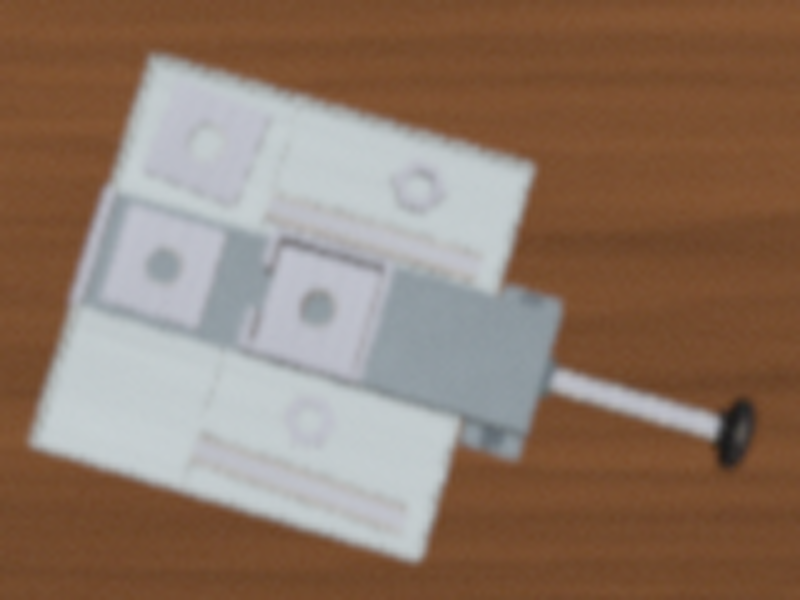

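The knob is back at (738,433), fully out. One washer lies on the plate, hole at (163,266), square to the bed, and the others remain in the magazine.

```bash
python3 - <<'E'
from plan import *
for q in((163,266),(118,204),(227,233),(195,327),(102,300),(113,190),(78,300)):
    z=.022
    p=ray(c,np.array(q)/5+[204.6,159.6],z); print(q,(D.inv().apply(p-[v[0],v[1],0])*1e3).round(1))
# bed edge check and rib of the bay (z 9-10)
for q in((268,235),(88,305),(245,348),(208,380),(195,460)):
    p=ray(c,np.array(q)/5+[204.6,159.6],.012); print(q,(D.inv().apply(p-[v[0],v[1],0])*1e3).round(1))
print(rel((.079,-.058,.12)),rel((.079,-.058,.042)))
E
```

```text
(163, 266) [76.1  0.2 22. ]
(118, 204) [106.4 -23.1  22. ]
(227, 233) [ 50.5 -24.3  22. ]
(195, 327) [52.3 24.6 22. ]
(102, 300) [100.   24.7  22. ]
(113, 190) [110.9 -29.1  22. ]
(78, 300) [111.3  28.   22. ]
(268, 235) [ 31.6 -30.2  12. ]
(88, 305) [107.3  28.4  12. ]
(245, 348) [26.4 27.1 12. ]
(208, 380) [39.5 47.4 12. ]
(195, 460) [34.3 86.8 12. ]
(array([34.14,  5.59,  2.71]), array([0.4, 0. , 0.1])) (array([34.14,  5.53, 10.51]), array([0.4, 0. , 0.1]))
```

```bash
python3 -m crank '[[1,[5,1,0.5],[0.4,0,0]],[1,[10,2,0.7],[0.4,0,0]],[1,[15,3,0.7],[0.4,0,0]],[1,[20,4,0.7],[0.4,0,0]],[1,[25,5,0.7],[0.4,0,0]],[1,[30,5.6,0.7],[0.4,0,0]],[1,[33.8,5.6,0.7],[0.4,0,0]],[1,[33.8,5.6,0.7],[0.4,0,0]],[1,[33.8,5.6,0.7],[0.4,0,0]],[1,[33.8,5.6,4],[0.4,0,0]],[1,[33.8,5.6,8],[0.4,0,0]],[1,[33.8,5.6,10],[0.4,0,0]],[1,[33.8,5.6,10],[0.4,0,0]],[1,[33.8,5.6,10],[0.4,0,0]]]'
python3 - <<'E'
from plan import *
import cv2
print(disp(),bot.get_obs()['wrist_force'],rel((.076,-.058,.0425)))
im=optics.get_image("scene")[165:285,210:370,::-1]
cv2.imwrite("pics/near.png",cv2.resize(im,None,fx=5,fy=5,interpolation=cv2.INTER_CUBIC))
E
```

```text
t: 6.55
tcp_pos: [0.6092, 0.0612, 0.0433]
orientation: [-2.501, -1.892, 0.008]
wrist_force: [0.7, 0.3, 0.6]
finger_gap: 0.0003
[ 72.6 -56.2  43.3] [0.74981781 0.29710351 0.55811471] (array([0.34, 0.18, 0.08]), array([-0.5,  0. , -0.1]))
```

View pics/near.png

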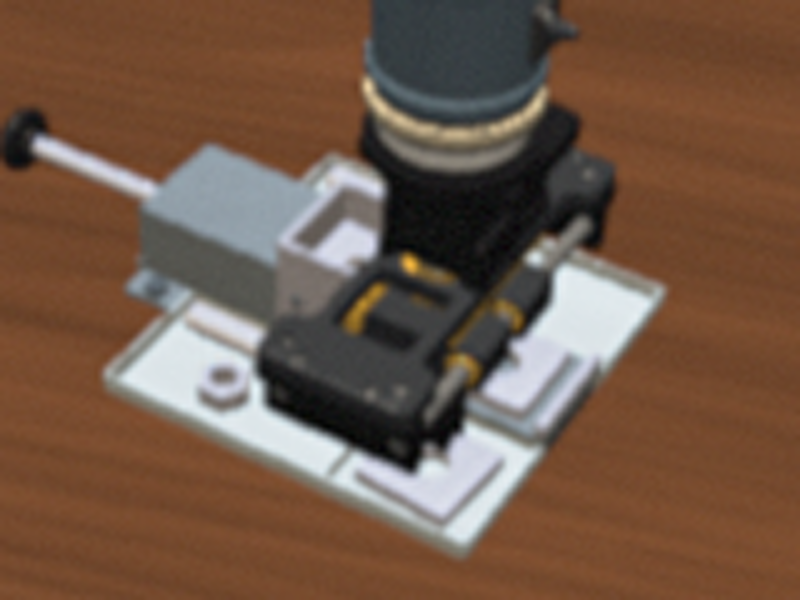

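The fingertip is beside the bed, between the two trays, 18 mm up and clear of the washer on the plate. Pushing it sideways now, in dispenser +y.

```bash
python3 -m crank '[[1,[0.3,0,0.1],[0,0,0]],[1,[0.3,-0.8,0.1],[0,0,0]],[1,[0.3,-1.4,0.1],[0,0,0]],[1,[0.3,-2,0.1],[0,0,0]],[1,[0.3,-2.6,0.1],[0,0,0]],[1,[0.3,-3.2,0.1],[0,0,0]],[1,[0.3,-3.8,0.1],[0,0,0]],[1,[0.3,-4.4,0.1],[0,0,0]],[1,[0.3,-5,0.1],[0,0,0]],[1,[0.3,-5.6,0.1],[0,0,0]],[1,[0.3,-6.2,0.1],[0,0,0]],[1,[0.3,-6.8,0.1],[0,0,0]],[1,[0.3,-7.2,0.1],[0,0,0]],[1,[0.3,-7.6,0.1],[0,0,0]],[1,[0.3,-7.6,0.1],[0,0,0]],[1,[0.3,-7.6,0.1],[0,0,0]]]'
python3 - <<'E'
from plan import *
import cv2
print(disp(),D.inv().apply(bot.get_obs()['wrist_force']))
im=optics.get_image("scene")[165:285,210:370,::-1]
cv2.imwrite("pics/pushed.png",cv2.resize(im,None,fx=5,fy=5,interpolation=cv2.INTER_CUBIC))
E
```

```text
t: 8.2
tcp_pos: [0.5373, 0.0857, 0.0431]
orientation: [-2.5, -1.894, 0.007]
wrist_force: [0.6, 0.1, 0.2]
finger_gap: 0.0005
[76.7 19.6 43.1] [ 0.23626707 -0.59371068  0.19677652]
```

View pics/pushed.png

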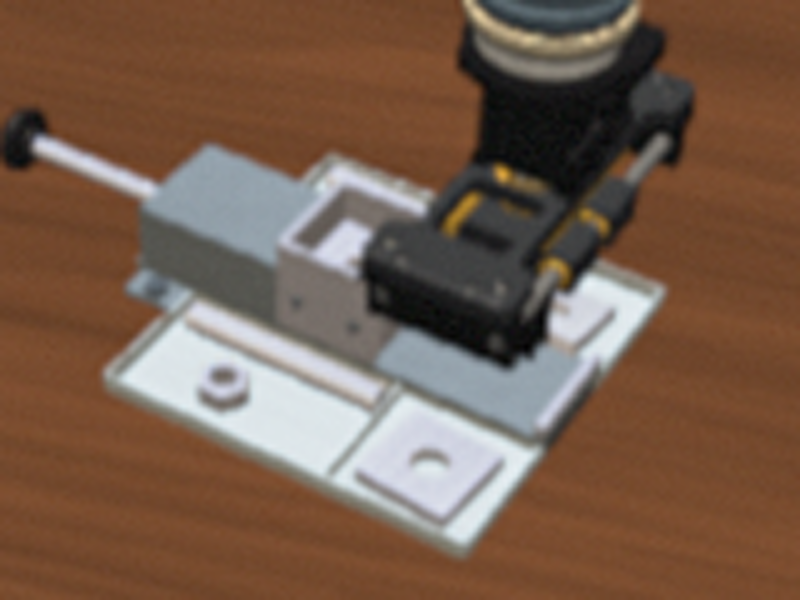

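The washer is over the edge and in the bay, but its trailing edge at about (565,345) may still be resting on the plate's edge. I'll push 6 mm further, then lift and look.

```bash
python3 -m crank '[[1,[0,-0.3,0],[0,0,0]],[1,[0,-0.6,0],[0,0,0]],[1,[0,-0.6,0],[0,0,0]],[1,[0,0,0],[0,0,0]],[1,[0,0.5,-3],[0,0,0]],[1,[0,1,-7],[0,0,0]],[1,[-5,1,-11],[0,0,0]],[1,[-10,1,-12],[0,0,0]],[1,[-15,1,-12],[0,0,0]],[1,[-20,1,-12],[0,0,0]],[1,[-25,1,-12],[0,0,0]],[1,[-30,1,-12],[0,0,0]],[1,[-34,1,-12],[0,0,0]],[1,[-34,1,-12],[0,0,0]],[1,[-34,1,-12],[0,0,0]]]'
python3 - <<'E'
from plan import *
import cv2
print(disp(),bot.get_obs()['wrist_force'])
a=optics.get_image("top")[160:280,205:365,::-1];b=optics.get_image("scene")[165:285,210:370,::-1]
cv2.imwrite("pics/end.png",cv2.resize(cv2.vconcat([a[:,:],b[:,:]]),None,fx=2.5,fy=2.5,interpolation=cv2.INTER_CUBIC))
cv2.imwrite("pics/endtop.png",a)
E
```

```text
t: 9.75
tcp_pos: [0.4552, -0.2465, 0.163]
orientation: [-2.504, -1.889, 0.007]
wrist_force: [1.1, 1.0, 0.6]
finger_gap: 0.0005
[-265.3    8.8  163. ] [1.0562387  1.00896337 0.58050103]
```

View pics/end.png

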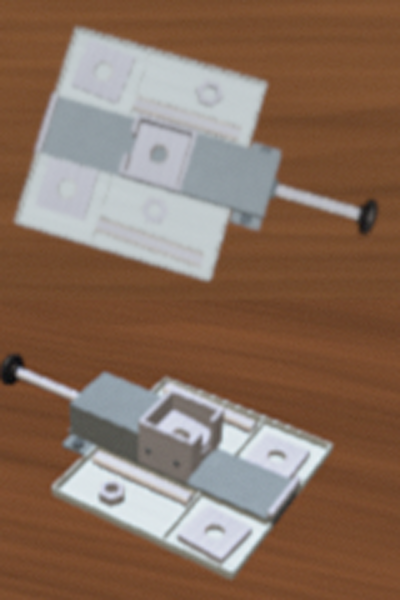

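The plate is clear and the washer lies in the bay, hole at (66,188) in the top view and (277,455) in the scene view. To check that it is flat, I'll overlay a flat-washer outline on an enlargement.

```bash
python3 - <<'E'
from plan import *
import cv2
hole=ray(c,np.array([66,188])/2.5+[204.8,159.8],.010); h=D.inv().apply(hole-[v[0],v[1],0]); print("hole disp mm",(h*1e3).round(1))
cs=optics.get_calibration("scene"); out=[]
for cam,x0,y0 in((c,205,188-0),(cs,290,200)):
    n="top" if cam is c else "scene"
    im=optics.get_image(n)[:,:,::-1]
    w_,h_=(60,75) if n=="top" else (70,75)
    k=8; y0=160 if n=="top" else y0; h_=95 if n=="top" else h_
    k=6
    cr=cv2.resize(im[y0:y0+h_,x0:x0+w_],None,fx=k,fy=k,interpolation=cv2.INTER_CUBIC)
    for z,col in((.010,(0,0,255)),):
        q=np.array([w((h[0]+a,h[1]+b,z)) for a,b in((.025,.025),(.025,-.025),(-.025,-.025),(-.025,.025))])
        q=(proj(cam,q)-[x0,y0]+.5)*k
        cv2.polylines(cr,[q.astype(int)],True,col,1)
    out.append(cv2.copyMakeBorder(cr,0,570-cr.shape[0],0,10,0))
cv2.imwrite("pics/flat.png",cv2.hconcat(out))
E
```

```text
hole disp mm [75.7 56.3 10. ]
```

View pics/flat.png

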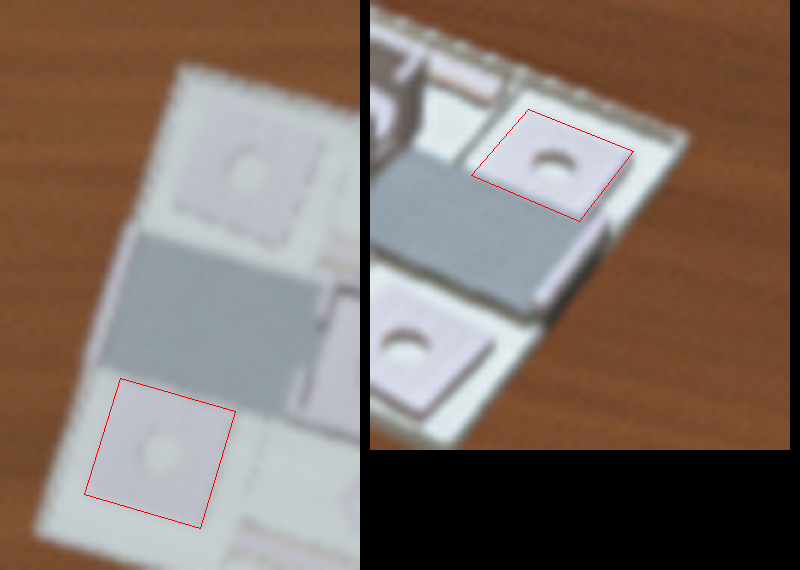

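The flat outline matches in both views. The plate edge hides the washer's near side, as it should for a top at 10 mm. Handing in.

```bash
python3 -c "
from workcell import bot
print(bot.get_obs()['t'],bot.hand_in())"
```

```text
the job is handed in; nothing more can be done
9.95 None
```

The job is done and handed in at 9.95 s: the missing washer lies flat in the empty compartment of the kit tray on the robot's side.

- **Press:** I pressed the plunger once, right in to its stop. The force rose from 23 to 34 N with no further movement. I then backed off, and the picture showed the knob fully out and a single washer on the plate.
- **Nudge:** I pushed the washer sideways off the plate with the shut fingertips. After the first push, a picture left it unclear whether its trailing edge had dropped, so I pushed about 6 mm further.
- **Last checks:**
  - The washer's centre is about 56 mm off the bed's centreline, with its trailing edge about 1 mm past the plate's edge.
  - A flat-washer outline matches it in both camera views, but that 1 mm is within the camera's 2 mm accuracy. The fingertip passing over the washer without force also shows it had dropped.
  - The plate is empty, and everything else in and around the dispenser and trays looks unmoved.
  - The hand is clear, about 16 cm up behind the plunger.
- **Disagreements:**
  - The fitted tray offset came out about 4 mm off the nominal value, and the magazine and guard corners about 2 pixels off. Neither affected the result.
  - I did not check the hammer, spanner or other loose tools in a final full picture, but the arm never came near them at low height.

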